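# Snap the rear cover onto the alternator

### The job

The black round rear cover has only been laid on top of the alternator and still stands proud on its three spring clips, one beside each blue spot. Snap it on: press it down until each of the three clips has clicked and the cover sits fully home and flush, then move clear of it.

Things in the scene. Friction and masses are not known exactly. Their poses are not given: they have to be found in the camera images.
- alternator: Aluminium alternator, 132 mm in diameter, fixed upright between two black blocks. Origin on its vertical axis at bench level, z up. On it lies the loose black cover, a disc 112 mm in diameter, 5 mm thick. The cover's flat top is 170 mm above the origin when fully home, about 180 mm while no clip has clicked. A plain grey cover lying on the bench is a spare, not part of the job.
- clip_a (a point): Centre, on the top surface, of one of three blue spots (15 mm wide) on the black cover, 46 mm from its centre, 120 degrees apart, each beside its clip. About 6 N straight down with shut fingertips, within 10 mm of the centre, clicks the clip: the spot drops some 10 mm to a hard stop and is held there while the others are pressed, in any order.
- clip_b (a point): The same for the second blue spot, 120 degrees on counter-clockwise seen from above.
- clip_c (a point): The same for the third blue spot, 240 degrees on counter-clockwise seen from above.
There are look-alikes about, which are no part of the job. Leave any green, orange or turquoise look-alike of the part that bears clip_a alone.

How it is judged:
By the outcome, as a careful person would: the job done as asked, in the order asked, and still so for the second after the job is handed in, with the robot touching nothing.
It also fails if it takes over 40 s, if anything falls off the work surface, if the arm or the gripper's body presses on something with over 40 N, if the wrist force passes 120 N, or if a joint passes its speed limit or range.

### The arm

A 6-joint arm with a two-finger parallel gripper is mounted at the origin on the work surface. World frame = base frame: x ahead of the robot, y to its left, z up, the work surface at z = 0. Lengths are in m, angles in rad, forces in N, time in s.
With the tool pointing down it reaches from about 0.375 to 0.9 m from the base axis. Payload 3.1 kg.
Tool frame: the origin (TCP) lies midway between the tips of the shut fingers; the grasp point (between the pads) lies 19 mm behind it; z points along the fingers, y is the line along which they close (so a half turn about z gives the same grasp; the last joint's range is limited). The gripper opens to 87 mm and grips with 3 to 60 N. Pads are 19 mm wide; open, the fingers measure 117 mm over their backs; the gripper's body (75 mm by 190 mm) begins 51 mm behind the grasp point.
Start: joints at [-1.45, 0.527, 1.433, -0, 1.181, -0.178], TCP at [0.184, -0.597, 0.191] pointing down, gripper open.
Joint ranges: [-3.08, 3.08], [-0.75, 2.2], [0.22, 2.44], [-1.43, 4.57], [0, 2.65], [-2.85, 2.85]. Speed limits (rad/s): [2.79, 2.79, 3.14, 3.14, 3.14, 3.14].

### API

Orientations are given as a unit quaternion [x, y, z, w].
In Python, from rig import status, imaging, order gives the robot as it stands.
- The arm moves only by the tool arm_command, never from a script. Its argument "deltas" is one flat list of numbers, 5 for each row, row after row: the opening, from -1 (shut) to 1 (fully open), so that 0 is half open, then the shift along the tool's x, y, z in m, then the turn about the tool's z in rad. In form: [gripper, tx, ty, tz, roll, gripper, tx, ty, tz, roll, ...]. A call has 1 to 12 rows; each row shifts and turns the commanded pose from where the row before left it, along the tool's axes as they then stand; what a row does not reach is not made up. A row lasts 1/8 s, in which the tool goes at most 62.5 mm and 10.7 degrees, less where a joint would pass 70% of its speed; a pose out of reach is approached as far as the arm can. A call with a gripper value outside its range is refused whole. The fingers move at their own pace and stop on an object; "newtons" is the grip in N (left out, the last holds). Time passes only in rows, so rows that do not move let the fingers close. It gives the time, the measured TCP pose, the force, the opening and the grip force at its end, in the units of the state.
- status.get_obs(): the state, without advancing time (a new reading comes with each control period).
- imaging.camera(name): name is "scene" or "top" or "wrist"; returns (picture, depth): 480x640x3 uint8, red, green, blue; 480x640 float32, m along the optical axis (not along the pixel's ray), 0 where there is no reading.
- imaging.camera_params(name): a dict with "intrinsics" (3x3 intrinsics, pixels), "k1" (the pictures are not rectified: a ray, as slopes to the right and down, at radius r is drawn at 1 + k1 r^2 times it, then the intrinsics apply), "camera_from_world" (4x4, takes a point from world to camera coordinates). Camera axes: x right, y up, looking along -z (the intrinsics and any distortion apply to the point x, -y, -z); pixel columns grow to the right and rows downward; lengths in m; the calibration is good to about 2 mm. A picture is of the moment at which its call begins: read the wrist's pose just before it. camera_params takes no time and is no camera call; for the wrist camera it gives the pose at the moment of the call.
- order.hand_in(): hands the job in; it is judged then, once.
The state is a dict: "time": time; "q": joint angles; "joint_velocities": joint speeds; "joint_torque": joint torques, N m; "position": TCP position; "tool_rot": TCP orientation; "ft_force": force on the tool from outside, world axes, zero at the start; "moment": the same for the moment, N m; "grip_width": finger opening in m; "grip_force": force on a finger pad.
Only numpy, scipy, OpenCV 4.12 (cv2) and the standard library are available. Lean on these libraries where they do the work, as an engineer would, in place of code of your own. Each camera call takes 0.05 s, during which the arm holds its last target. There are 200 camera calls.

## Working session

There is one attempt and no reset: what is moved stays moved. The work goes in short steps, Python scripts to look and compute and a tool call to move; the robot and the scene stay as the last step left them, time stands still between calls to the robot, and variables do not carry over. Pictures are saved under pics/ and viewed, at most 10 in all, crops included, and the job is handed in when it is done.

Besides the shell and the picture viewer there is one more tool, called after "Request:" as name(argument=value, ...), one argument or row to a line, values as JSON. arm_command: Moves the arm, as the interface text tells. Its arguments: {"type":"object","properties":{"deltas":{"type":"array"},"newtons":{"type":"number"}},"required":["deltas"]}

```bash
mkdir -p pics; cat > h.py <<'E'
import numpy as np, cv2
from rig import status, imaging, order
def grab(n):
    P=imaging.camera_params(n); im,d=imaging.camera(n); return im,d,P
def world(P,d,u,v,z=None):
    K=np.array(P["intrinsics"]);T=np.linalg.inv(np.array(P["camera_from_world"]))
    a=np.array([(u-K[0,2])/K[0,0],(v-K[1,2])/K[1,1]]);s=a.copy()
    for _ in range(20): s=a/(1+P["k1"]*(s@s))
    r=T[:3,:3]@np.array([s[0],-s[1],-1]);o=T[:3,3]
    if z is None: return o+r*d
    return o+r*(z-o[2])/r[2]
def blue(im):
    h=cv2.cvtColor(im,cv2.COLOR_RGB2HSV)
    m=cv2.inRange(h,(100,120,50),(130,255,255))
    n,l,s,c=cv2.connectedComponentsWithStats(m)
    return [(c[i],s[i]) for i in range(1,n) if s[i][4]>15]
E
python3 - <<'E'
from h import *
for n in("top","scene"):
    im,d,P=grab(n); cv2.imwrite(f"pics/{n}.png",im[:,:,::-1])
    for c,s in blue(im):
        dd=d[int(c[1]),int(c[0])]
        print(n,c.round(1),s,world(P,dd,*c).round(4),world(P,0,*c,z=.18).round(4))
o=status.get_obs();print(o["time"],o["position"],o["tool_rot"],o["ft_force"])
E
```

```text
top [191.6 103.1] [183  80  18  49 600] [0.8561 0.285  0.0285] [0.7651 0.237  0.18  ]
top [304.5 167.9] [302 165   6   6  27] [0.7274 0.0742 0.0239] [0.6608 0.0687 0.18  ]
top [427.9 182.4] [422 177  13  12 129] [ 0.6389 -0.1046  0.1813] [ 0.6395 -0.1049  0.18  ]
top [268.5 193.5] [266 191   6   6  30] [0.6789 0.137  0.0244] [0.6225 0.1185 0.18  ]
top [310.3 209.9] [308 207   6   7  31] [0.6494 0.0635 0.0226] [0.5986 0.0602 0.18  ]
top [385.6 216.5] [379 211  14  12 138] [ 0.5888 -0.0432  0.181 ] [ 0.5891 -0.0433  0.18  ]
top [440.6 236. ] [434 230  14  13 133] [ 0.5617 -0.1182  0.179 ] [ 0.5615 -0.1179  0.18  ]
top [120.4 293. ] [  64  255  111   76 5038] [0.5025 0.3812 0.0284] [0.4829 0.3137 0.18  ]
top [306.8 258.5] [303 255   8   8  49] [0.563  0.069  0.0224] [0.5302 0.0646 0.18  ]
top [260.  261.8] [257 258   7   8  47] [0.557  0.1481 0.024 ] [0.5257 0.1273 0.18  ]
top [285.8 300.8] [282 297   8   9  52] [0.4912 0.1035 0.0229] [0.4735 0.0919 0.18  ]
top [382.8 328. ] [379 325   8   7  48] [ 0.4464 -0.0563  0.023 ] [ 0.4379 -0.0346  0.18  ]
top [423.6 355.8] [420 352   8   8  52]
[... 768 characters left out ...]
.6826 0.0869 0.18  ]
scene [203.2 305.2] [195 299  17  13 177] [ 0.638  -0.1062  0.1775] [ 0.6401 -0.106   0.18  ]
scene [347.2 312.6] [342 309  11   8  72] [0.5634 0.0675 0.0219] [0.6867 0.0288 0.18  ]
scene [363.  366.8] [358 362  11  10  86] [0.6488 0.0625 0.0201] [0.75   0.0248 0.18  ]
scene [428.9 373.8] [424 369  11  10  87] [0.6795 0.1363 0.0207] [0.7721 0.0788 0.18  ]
scene [393.  422.1] [387 417  13  12 109] [0.7286 0.0727 0.0216] [0.8077 0.0325 0.18  ]
scene [616.7 464.2] [599 446  40  34 802] [0.8373 0.2839 0.0237] [0.8866 0.1879 0.18  ]
0.1 [ 0.18390207 -0.59655212  0.18976116] [ 9.88859572e-01  1.48848093e-01  1.11290174e-05 -9.95988478e-04] [-0.09584571 -0.12482775 -0.27969175]
```

View pics/top.png

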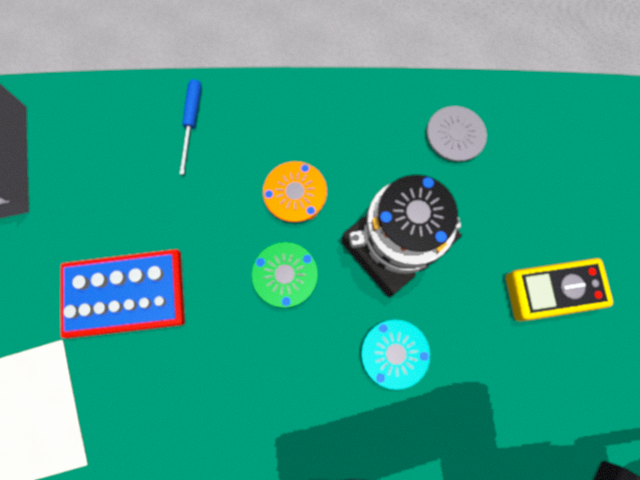

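View pics/scene.png

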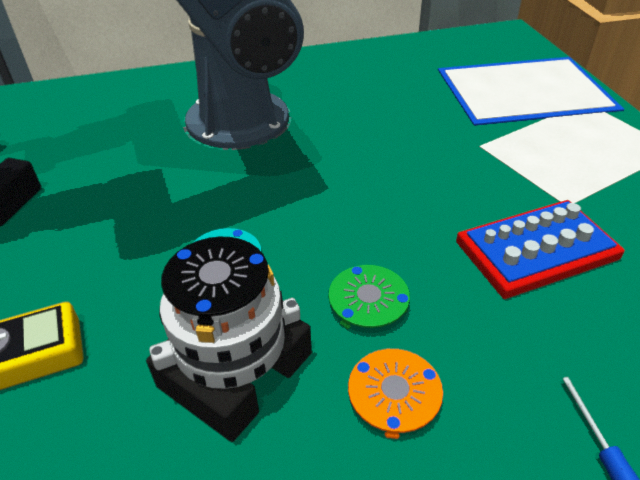

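The top and scene views agree on the black cover's spots. In the top view they are at px (428,182), (386,217) and (441,236), about z 0.18 and 46 mm from their common centre at (0.597, -0.089). The green, orange and turquoise discs lie on the bench. I'll shut the gripper, rise and approach the first spot.

Request:
arm_command(
  deltas=[-1,0,0,-0.06,0,-1,0.048,-0.028,0,0,-1,0.048,-0.028,0,0,-1,0.048,-0.028,0,0,-1,0.048,-0.028,0,0,-1,0.048,-0.028,0,0,-1,0.048,-0.028,0,0,-1,0.048,-0.028,0,0,-1,0.048,-0.028,0,0,-1,0.048,-0.028,0,0,-1,0.048,-0.028,0,0,-1,0,0,0,0],
)

```text
time: 1.6
position: [0.5621, -0.185, 0.2501]
tool_rot: [0.988, 0.152, 0.0, -0.001]
ft_force: [-0.1, -0.7, 0.5]
grip_width: 0.0009
grip_force: 0.0
```

```bash
cat >> h.py <<'E'
from scipy.spatial.transform import Rotation as R
S=dict(A=(.6398,-.1055),B=(.5894,-.0439),C=(.5617,-.1185))
def go():
    o=status.get_obs();p=np.array(o["position"]);Q=R.from_quat(o["tool_rot"])
    print(o["time"],p.round(4),Q.as_matrix()[:,2].round(3),o["grip_width"],o["ft_force"])
    for k,(x,y) in S.items(): print(k,Q.inv().apply(np.array([x,y,.195])-p).round(4))
E
python3 -c "from h import *;go()"
```

```text
1.6 [ 0.5621 -0.185   0.2501] [-0.     0.001 -1.   ] 0.0008982012379732992 [-0.05113116 -0.69791344  0.48387473]
A [ 0.098  -0.0525  0.0551]
B [ 0.0683 -0.1264  0.0552]
C [ 0.0195 -0.0635  0.0551]
```

Request:
arm_command(
  deltas=[-1,0.01,-0.032,0,0,-1,0.0095,-0.0315,0,0,-1,0,0,0.03,0,-1,0,0,0.025,0,-1,0,0,0,0,-1,0,0,0,0],
)

```text
time: 2.35
position: [0.5605, -0.1229, 0.1963]
tool_rot: [0.989, 0.148, 0.0, 0.0]
ft_force: [0.7, -0.1, 0.3]
grip_width: 0.0006
grip_force: 0.0
```

```bash
python3 -c "from h import *;go()"
```

```text
2.35 [ 0.5605 -0.1229  0.1963] [ 0.001 -0.001 -1.   ] 0.0005813539323794873 [ 0.74246192 -0.06543292  0.34862794]
A [0.0809 0.0067 0.0014]
B [ 0.0508 -0.067   0.0013]
C [ 0.0024 -0.0038  0.0013]
```

Request:
arm_command(
  deltas=[-1,0.002,-0.004,0.005,0,-1,0,0,0.005,0,-1,0,0,0.003,0,-1,0,0,0.003,0,-1,0,0,0.003,0,-1,0,0,0.003,0,-1,0,0,0,0],
)

```text
time: 3.22
position: [0.5608, -0.1175, 0.1733]
tool_rot: [0.989, 0.149, -0.0, -0.0]
ft_force: [0.1, 1.0, 0.3]
grip_width: 0.0004
grip_force: 0.0
```

Request:
arm_command(
  deltas=[-1,0,0,0.002,0,-1,0,0,0.002,0,-1,0,0,0,0],
)

```text
time: 3.6
position: [0.5609, -0.1175, 0.1695]
tool_rot: [0.989, 0.149, -0.0, -0.0]
ft_force: [0.5, 0.0, -0.2]
grip_width: 0.0006
grip_force: 0.0
```

Request:
arm_command(
  deltas=[-1,0,0,0.001,0,-1,0,0,0.001,0,-1,0,0,0,0],
)

```text
time: 3.98
position: [0.5609, -0.1175, 0.1676]
tool_rot: [0.989, 0.149, -0.0, -0.0]
ft_force: [0.6, 0.5, -0.1]
grip_width: 0.0004
grip_force: 0.0
```

```bash
python3 - <<'E'
from h import *
go()
for n in("top","scene"):
    im,d,P=grab(n)
    for c,s in blue(im):
        dd=d[int(c[1]),int(c[0])];w=world(P,dd,*c)
        if w[2]>.15: print(n,c.round(1),s[4],w.round(4))
    if n=="scene": cv2.imwrite("pics/s2.png",cv2.resize(im[130:400,100:420,::-1],None,fx=2,fy=2))
E
```

```text
3.975 [ 0.5609 -0.1175  0.1676] [-0.  0. -1.] 0.0004342305911662912 [ 0.6473313   0.54858835 -0.08212186]
A [ 0.0789  0.0117 -0.0274]
B [ 0.0489 -0.062  -0.0274]
C [ 0.0004  0.0012 -0.0274]
top [427.  182.3] 117 [ 0.6397 -0.1038  0.1798]
top [381.4 217.8] 27 [ 0.5864 -0.037   0.1832]
scene [183.6 253.7] 117 [ 0.5607 -0.1192  0.179 ]
scene [255.9 258.4] 126 [ 0.59   -0.0446  0.1803]
scene [203.2 305.1] 178 [ 0.6388 -0.1062  0.1786]
```

View pics/s2.png

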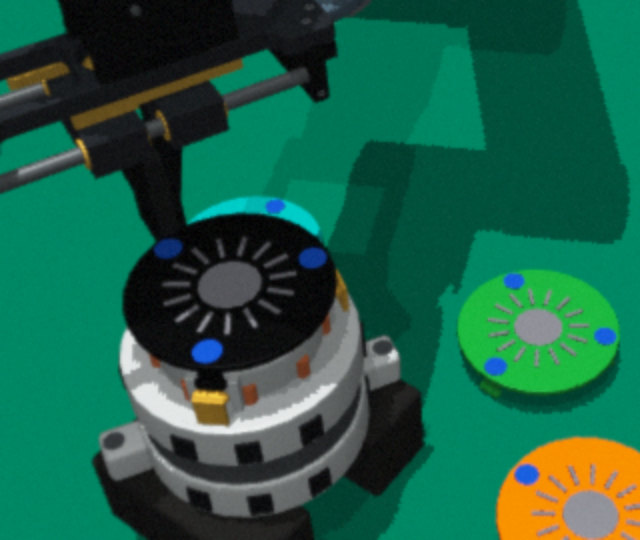

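The scene picture shows spot C (crop px (168,248)) uncovered and unmoved. The fingertip has gone down behind the cover's rim instead of onto the spot, although the reported TCP is on C. So the real fingertip and the reported TCP disagree. I'll lift off and measure the offset.

Request:
arm_command(
  deltas=[-1,0,0,-0.03,0,-1,0,0,-0.03,0,-1,0,0,0,0,-1,0,0,0,0],
)

```text
time: 4.58
position: [0.5603, -0.1173, 0.2269]
tool_rot: [0.989, 0.149, -0.001, -0.0]
ft_force: [0.1, -0.4, -0.6]
grip_width: 0.0005
grip_force: 0.0
```

```bash
python3 - <<'E'
from h import *
go()
print(status.get_obs()["q"])
for n in("top","scene","wrist"):
    im,d,P=grab(n)
    K=np.array(P["intrinsics"]);T=np.array(P["camera_from_world"])
    c=T@np.r_[status.get_obs()["position"],1]
    s=np.array([c[0],-c[1]])/-c[2];s*=1+P["k1"]*(s@s);print(n,"tcp px",K[:2,:2]@s+K[:2,2],"depth",-c[2], "cam",np.linalg.inv(T)[:3,3])
    for c,s in blue(im):
        w=world(P,d[int(c[1]),int(c[0])],*c)
        if w[2]>.15 or n=="wrist": print(n,c.round(1),s[4],w.round(4))
    cv2.imwrite(f"pics/{n}3.png",im[:,:,::-1])
E
```

```text
4.575 [ 0.5603 -0.1173  0.2269] [-0.001  0.001 -1.   ] 0.00046918260885584184 [ 0.14341625 -0.36126171 -0.63479295]
A [0.0795 0.0122 0.0318]
B [ 0.0494 -0.0615  0.0319]
C [0.001  0.0016 0.0319]
[-4.01453164e-01  4.16505688e-01  1.52325308e+00 -7.60494536e-06
  1.20324086e+00  8.70554635e-01]
top tcp px [449.47154219 227.92307883] depth 0.5729582906314419 cam [0.40576309 0.0476623  0.7776651 ]
top [426.  178.5] 26 [ 0.6452 -0.1026  0.1802]
top [385.7 216.5] 138 [ 0.5889 -0.0433  0.1812]
top [440.7 232.3] 29 [ 0.5663 -0.118   0.1814]
scene tcp px [177.1724132  220.42723845] depth 0.5839641660615478 cam [ 1.02272404 -0.07680393  0.6110656 ]
scene [183.6 253.8] 118 [ 0.561  -0.1192  0.1793]
scene [255.9 258.4] 127 [ 0.5892 -0.0445  0.1796]
scene [203.2 305.1] 178 [ 0.6391 -0.1061  0.1789]
wrist tcp px [319.48462901 269.06348016] depth 0.21040612810004478 cam [ 0.64173517 -0.09170749  0.4196737 ]
wrist [119.1  21.8] 140 [0.6794 0.137  0.0223]
wrist [184.8  75.9] 117 [0.649  0.063  0.0227]
wrist [336.4 136.2] 419 [ 0.6394 -0.105   0.179 ]
wrist [ 97.  136.2] 127 [0.5572 0.1476 0.0233]
wrist [167.5 152.3] 117 [0.563  0.0682 0.0228]
wrist [233.2 180.1] 428 [ 0.5892 -0.0438  0.1819]
wrist [129.3 201.5] 104 [0.4915 0.1029 0.0232]
wrist [320.8 243.9] 361 [ 0.561  -0.118   0.1806]
wrist [249.1 269.5] 88 [ 0.4463 -0.0567  0.0221]
```

View pics/wrist3.png

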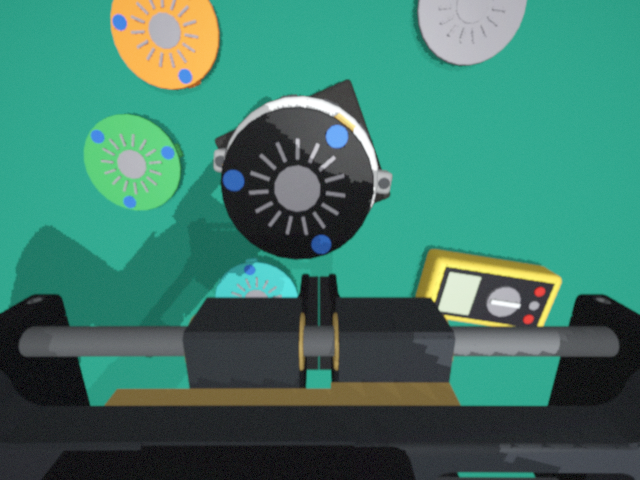

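View pics/scene3.png

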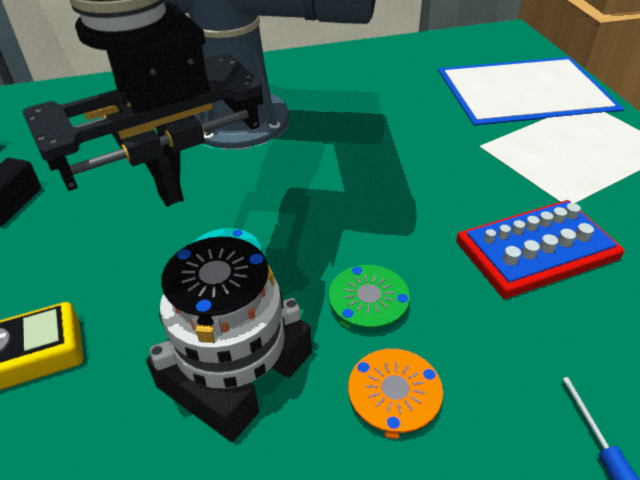

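In the wrist view the fingertips end at about (319,277). In the scene view the tip is at about (173,201), about 20 px above the predicted (177,220). I'll read depth at the tip in both.

```bash
python3 - <<'E'
from h import *
go()
im,d,P=grab("scene")
for v in range(176,212,2):
    print(v,[ (u,*(world(P,d[v,u],u,v)*1000).round(0).astype(int)) for u in (164,168,172,176,180,184) if world(P,d[v,u],u,v)[2]>.15])
im,d,P=grab("wrist")
for v in range(268,300,2):
    print(v,[ (u,*(world(P,d[v,u],u,v)*1000).round(0).astype(int)) for u in (305,311,328,334)if world(P,d[v,u],u,v)[2]>.1])
E
```

```text
4.725 [ 0.56   -0.1172  0.2262] [-0.003  0.001 -1.   ] 0.00035624331759440283 [-0.08501004 -0.51092516 -1.0898664 ]
A [0.0797 0.0124 0.031 ]
B [ 0.0497 -0.0613  0.0312]
C [0.0013 0.0018 0.0312]
176 [(164, np.int64(570), np.int64(-118), np.int64(291)), (168, np.int64(569), np.int64(-114), np.int64(289)), (172, np.int64(568), np.int64(-111), np.int64(288)), (176, np.int64(568), np.int64(-107), np.int64(287))]
178 [(164, np.int64(571), np.int64(-118), np.int64(289)), (168, np.int64(567), np.int64(-115), np.int64(285)), (172, np.int64(569), np.int64(-111), np.int64(286)), (176, np.int64(569), np.int64(-108), np.int64(285))]
180 [(164, np.int64(571), np.int64(-119), np.int64(287)), (168, np.int64(566), np.int64(-116), np.int64(283)), (172, np.int64(569), np.int64(-112), np.int64(284)), (176, np.int64(569), np.int64(-108), np.int64(283))]
182 [(164, np.int64(571), np.int64(-119), np.int64(284)), (168, np.int64(565), np.int64(-116), np.int64(279)), (172, np.int64(569), np.int64(-112), np.int64(282)), (176, np.int64(570), np.int64(-109), np.int64(282))]
184 [(164, np.int64(1023), np.int64(-7
[... 4774 characters left out ...]
4, np.int64(573), np.int64(-120), np.int64(279))]
294 [(305, np.int64(569), np.int64(-107), np.int64(281)), (311, np.int64(568), np.int64(-110), np.int64(278)), (328, np.int64(571), np.int64(-118), np.int64(279)), (334, np.int64(573), np.int64(-120), np.int64(281))]
296 [(305, np.int64(569), np.int64(-107), np.int64(283)), (311, np.int64(568), np.int64(-111), np.int64(280)), (328, np.int64(571), np.int64(-118), np.int64(280)), (334, np.int64(573), np.int64(-120), np.int64(283))]
298 [(305, np.int64(570), np.int64(-107), np.int64(285)), (311, np.int64(569), np.int64(-110), np.int64(282)), (328, np.int64(571), np.int64(-118), np.int64(283)), (334, np.int64(573), np.int64(-120), np.int64(285))]
```

Both views put the tip's x and y on C but its height at about 0.258 m, against the reported 0.226. The reported z is therefore about 32 mm too low, and the finger was simply hovering. Contact should come at a reported z of about 0.148, with home at about 0.138. I'll descend watching the force.

Request:
arm_command(
  deltas=[-1,0.001,0.001,0.035,0,-1,0,0,0.03,0,-1,0,0,0.004,0,-1,0,0,0.003,0,-1,0,0,0.002,0,-1,0,0,0,0],
)

```text
time: 5.58
position: [0.5628, -0.1184, 0.1545]
tool_rot: [0.989, 0.149, 0.001, 0.0]
ft_force: [-0.5, 0.3, -0.1]
grip_width: 0.0004
grip_force: 0.0
```

Request:
arm_command(
  deltas=[-1,0,0,0.003,0,-1,0,0,0.002,0,-1,0,0,0.002,0,-1,0,0,0.002,0,-1,0,0,0,0],
)

```text
time: 6.2
position: [0.5625, -0.1184, 0.1452]
tool_rot: [0.989, 0.149, 0.0, 0.0]
ft_force: [-0.2, -0.1, 4.3]
grip_width: 0.0005
grip_force: 2.0
```

Contact at 4.3 N, close to the predicted height. I'll keep pressing.

Request:
arm_command(
  deltas=[-1,0,0,0.002,0,-1,0,0,0.002,0,-1,0,0,0.002,0,-1,0,0,0,0],
)

```text
time: 6.7
position: [0.5621, -0.118, 0.139]
tool_rot: [0.989, 0.149, -0.0, -0.0]
ft_force: [-0.8, 0.4, 5.1]
grip_width: 0.0002
grip_force: 2.4
```

Request:
arm_command(
  deltas=[-1,0,0,0.001,0,-1,0,0,0.001,0,-1,0,0,0.001,0,-1,0,0,0,0],
)

```text
time: 7.2
position: [0.5623, -0.1181, 0.1384]
tool_rot: [0.989, 0.149, 0.0, 0.0]
ft_force: [-4.6, 1.7, 18.0]
grip_width: 0.0002
grip_force: 8.9
```

Hard stop at 18 N, so C is home at a reported z of about 0.1385. Next is B.

Request:
arm_command(
  deltas=[-1,0,0,-0.032,0,-1,0.024,-0.032,0,0,-1,0.024,-0.032,0,0,-1,0,0,0,0,-1,0,0,0,0],
)

```text
time: 7.82
position: [0.5889, -0.0431, 0.1671]
tool_rot: [0.989, 0.149, -0.001, 0.0]
ft_force: [-0.4, -0.5, -0.4]
grip_width: 0.0003
grip_force: 0.0
```

```bash
python3 - <<'E'
from h import *
go()
for n in("scene","wrist"):
    im,d,P=grab(n)
    for c,s in blue(im):
        w=world(P,d[int(c[1]),int(c[0])],*c)
        if w[2]>.15: print(n,c.round(1),s[4],w.round(4))
E
```

```text
7.825 [ 0.5889 -0.0431  0.1671] [-0.001 -0.    -1.   ] 0.0002784018261692801 [-0.44930587 -0.51039147 -0.35279795]
A [ 0.0302  0.0746 -0.0279]
B [ 0.0002  0.0009 -0.0279]
C [-0.0482  0.064  -0.0278]
scene [253.4 257.7] 94 [ 0.586  -0.0468  0.1782]
scene [184.1 260.5] 112 [ 0.5599 -0.1206  0.1682]
scene [200.9 303.9] 137 [ 0.6375 -0.1081  0.1796]
wrist [450.7 234.5] 587 [ 0.6369 -0.1069  0.1806]
wrist [320.2 277.7] 108 [ 0.5986 -0.0409  0.2013]
```

C is held at 0.169. A and B are still up, shifted about 2 mm. I'll press B.

Request:
arm_command(
  deltas=[-1,-0.002,0.002,0.01,0,-1,0,0,0.005,0,-1,0,0,0.003,0,-1,0,0,0.002,0,-1,0,0,0.002,0,-1,0,0,0.002,0,-1,0,0,0.002,0,-1,0,0,0.002,0,-1,0,0,0,0],
)

```text
time: 9.05
position: [0.5883, -0.0454, 0.1397]
tool_rot: [0.989, 0.149, 0.0, 0.0]
ft_force: [-1.1, 0.4, 1.1]
grip_width: 0.0006
grip_force: 1.0
```

Request:
arm_command(
  deltas=[-1,0,0,0.001,0,-1,0,0,0.001,0,-1,0,0,0.001,0,-1,0,0,0,0],
)

```text
time: 9.55
position: [0.5885, -0.0454, 0.1389]
tool_rot: [0.989, 0.149, 0.001, 0.0]
ft_force: [-4.1, 0.5, 13.4]
grip_width: 0.0007
grip_force: 6.6
```

B hit its stop at 13 N. Next is A.

Request:
arm_command(
  deltas=[-1,0,0,-0.032,0,-1,0.014,0.037,0,0,-1,0.014,0.036,0,0,-1,0,0,0,0,-1,0,0,0,0],
)

```text
time: 10.18
position: [0.6352, -0.1065, 0.1678]
tool_rot: [0.989, 0.149, -0.001, -0.001]
ft_force: [-0.7, 0.2, 0.1]
grip_width: 0.0005
grip_force: 0.0
```

```bash
python3 - <<'E'
from h import *
go()
for n in("scene","wrist"):
    im,d,P=grab(n)
    for c,s in blue(im):
        w=world(P,d[int(c[1]),int(c[0])],*c)
        if w[2]>.15: print(n,c.round(1),s[4],w.round(4))
E
```

```text
10.175 [ 0.6352 -0.1065  0.1678] [-0.002  0.001 -1.   ] 0.0005193559756716927 [-0.73001711  0.15052075  0.14853155]
A [ 0.0046  0.0003 -0.0272]
B [-0.0254 -0.0734 -0.027 ]
C [-0.0738 -0.0102 -0.0271]
scene [239.  233.7] 16 [ 0.6551 -0.061   0.2786]
scene [257.2 263.5] 120 [ 0.586  -0.0436  0.1684]
scene [204.2 303.9] 133 [ 0.6356 -0.1052  0.1764]
wrist [316.8 270.3] 345 [ 0.6388 -0.1033  0.1796]
wrist [197.6 305.5] 117 [ 0.5873 -0.0376  0.1689]
wrist [309.2 373.5] 90 [ 0.5588 -0.1223  0.1709]
```

Request:
arm_command(
  deltas=[-1,0.003,-0.001,0.01,0,-1,0,0,0.005,0,-1,0,0,0.003,0,-1,0,0,0.002,0,-1,0,0,0.002,0,-1,0,0,0.002,0,-1,0,0,0.002,0,-1,0,0,0.002,0,-1,0,0,0.001,0,-1,0,0,0.001,0,-1,0,0,0,0],
)

```text
time: 11.65
position: [0.6399, -0.1056, 0.1391]
tool_rot: [0.989, 0.149, 0.001, 0.001]
ft_force: [2.8, -0.8, 4.5]
grip_width: 0.0007
grip_force: 2.0
```

Request:
arm_command(
  deltas=[-1,0,0,0.001,0,-1,0,0,0.001,0,-1,0,0,0,0],
)

```text
time: 12.02
position: [0.64, -0.1056, 0.1385]
tool_rot: [0.989, 0.149, 0.001, 0.001]
ft_force: [2.3, -0.7, 9.6]
grip_width: 0.0004
grip_force: 4.9
```

Request:
arm_command(
  deltas=[-1,0,0,0.001,0,-1,0,0,0,0,-1,0,0,-0.04,0,-1,0,0,-0.05,0,-1,-0.045,0.04,0,0,-1,-0.045,0.04,0,0,-1,-0.045,0.04,0,0,-1,-0.045,0.04,0,0,-1,0,0,0,0],
)

```text
time: 13.15
position: [0.51, -0.3136, 0.2241]
tool_rot: [0.989, 0.146, -0.002, -0.002]
ft_force: [0.8, -0.4, -0.0]
grip_width: 0.0005
grip_force: 0.0
```

```bash
python3 - <<'E'
from h import *
go()
for n in("top","scene"):
    im,d,P=grab(n)
    for c,s in blue(im):
        w=world(P,d[int(c[1]),int(c[0])],*c)
        if w[2]>.15: print(n,c.round(1),s[4],w.round(4))
cv2.imwrite("pics/s5.png",im[:,:,::-1])
E
```

```text
13.15 [ 0.51   -0.3136  0.2241] [-0.005  0.002 -1.   ] 0.00046919633376572785 [ 0.75689543 -0.37830285 -0.01213867]
A [ 0.1844 -0.1617  0.029 ]
B [ 0.1539 -0.2352  0.0294]
C [ 0.1058 -0.1718  0.0293]
top [426.  185.7] 124 [ 0.6375 -0.1039  0.1723]
top [384.3 219.6] 126 [ 0.5878 -0.043   0.1697]
top [438.4 238.9] 125 [ 0.5598 -0.1171  0.171 ]
scene [185.8 259.7] 134 [ 0.559  -0.1187  0.168 ]
scene [257.1 264.2] 136 [ 0.5884 -0.0441  0.1697]
scene [204.9 309.8] 173 [ 0.6378 -0.1057  0.1699]
```

View pics/s5.png

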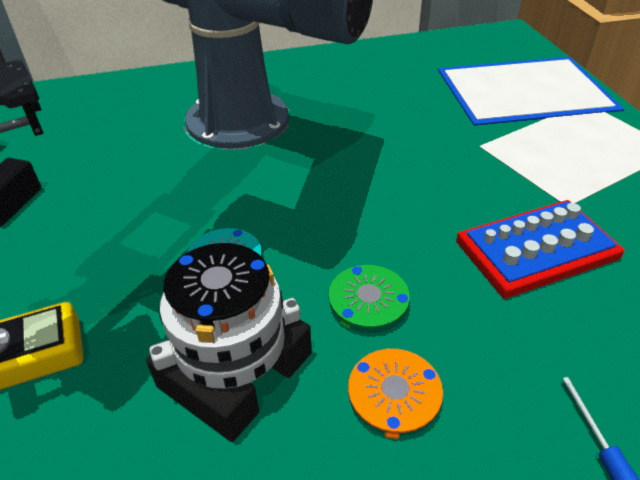

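The scene picture shows all three spots, at (186,260), (257,264) and (205,310). Each is about 6 px lower than at the start, level at about 0.170 m, and the arm is well clear.

```bash
python3 -c "from rig import order;print(order.hand_in())"
```

```text
the job is handed in; nothing more can be done
None
```

The black cover is pressed home: all three spots now measure about 170 mm high (168–172 mm across the two cameras). The arm is clear, and I handed the job in at about 13 s; the hand-in returned no verdict.

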